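# Check the compressor's oil with its dipstick

## Robot

A 6-joint arm with a two-finger parallel gripper is mounted at the origin on the work surface. World frame = base frame: x ahead of the robot, y to its left, z up, the work surface at z = 0. Lengths are in m, angles in rad, forces in N, time in s.
With the tool pointing down it reaches from about 0.425 to 0.95 m from the base axis. Payload 3.5 kg.
Tool frame: the origin (TCP) lies between the finger pads; the fingertips stand 22 mm ahead of it and the grasp point (between the pads) lies 3 mm ahead of it (ctrl.nose_length is the z of the fingertips in the tool frame, in m); z points along the fingers, y is the line along which they close (so a half turn about z gives the same grasp; the last joint's range is limited). The gripper opens to 85 mm and grips with 20 to 120 N. Pads are 22 mm wide; open, the fingers measure 114 mm over their backs; the gripper's body (76 mm by 85 mm) begins 54 mm behind the grasp point. The pads swing forward as they close: fully open they stand 13 mm farther back than shut.
Start: joints at [0.98, 0.286, 1.577, -0, 1.279, -0.15], TCP at [0.288, 0.61, 0.253] pointing down, gripper open.
Joint ranges: [-2.77, 2.77], [-0.9, 2.22], [0.21, 2.48], [-1.53, 4.67], [0.24, 2.81], [-2.84, 2.84]. Speed limits (rad/s): [2.79, 2.79, 3.14, 3.14, 3.14, 3.14].

## Interface

Orientations are given as a unit quaternion [x, y, z, w].
In Python, from plant import ctrl gives the robot as it stands. The module is installed in compiled form; this text tells all that it offers.
- The arm moves only by the tool send_rows, never from a script. Its argument "rows" is text: rows parted by semicolons, each of 7 numbers parted by spaces: the turn, a rotation vector about the tool's x, y, z in parts of the range, where 1.0 means 180 degrees, then the shift along the tool's x, y, z in shares of 0.8 m (1.0 is 0.8 m), then the opening, from -1 (shut) to 1 (fully open). A call has 1 to 8 rows; each row is the pose to reach, as a shift and turn from the pose commanded when the call began, along the tool's axes at that moment; what a row does not reach only later rows make up. A row lasts 1/8 s, in which the tool goes at most 62.5 mm and 10.7 degrees, less where a joint would pass 70% of its speed; a pose out of reach is approached as far as the arm can. A shift or turn number past 1, either way, is cut back to 1. A call with a gripper value outside its range is refused whole. The fingers move at their own pace and stop on an object; "grip_force" is the grip in N (left out, the last holds). Time passes only in rows, so rows that repeat a pose let the fingers close. It gives the time, the measured TCP pose, the force, the opening and the grip force at its end, in the units of the state.
- ctrl.get_state(): the state, without advancing time (a new reading comes with each control period).
- ctrl.read_camera(name): name is "side" or "top"; returns a dict with "color" (400x640x3 uint8, red, green, blue), "fx", "fy", "cx", "cy" (pixels), "D" ([k1, k2, p1, p2, k3] as OpenCV has them; the pictures are not rectified), "extrinsics" (4x4, takes a point from world to camera coordinates). Camera axes: x right, y down, z forward; pixel columns grow to the right and rows downward; lengths in m; the calibration is good to about 2 mm. A picture is of the moment at which its call begins. There is no depth.
- ctrl.sign_off(): hands the job in; it is judged then, once.
Trained networks look in a picture, given as the dict that the camera call returned (one of the last four; its "shot" number tells which), for a name from the list of things; names that differ only in an ending like _2 or _b are one class to them, and where a whole thing is asked for, a point or a joint stands for the part that bears it (a point fixed in the world has none). Each returns a list of dicts, best first, with "p" (0 to 1); they miss things now and then, are a little off and sometimes report something else, mostly with a low value. They report only what shows in the picture. A call takes as long as a camera call. They do not tell look-alikes from the thing itself.
- ctrl.look_for(picture, target): "position" ([x, y, z] in m, in the coordinates of the camera as it stood for that picture, good to about 4 mm: the middle of the surface that is visible of it).
The state is a dict: "time": time; "qpos": joint angles; "dq": joint speeds; "joint_efforts": joint torques, N m; "eef_pos": TCP position; "tcp_rot": TCP orientation; "contact_force": force on the tool from outside, world axes, zero at the start; "wrist_torque": the same for the moment, N m; "opening": opening from 0.0 (shut) to 1.0 (fully open); "finger_force": force on a finger pad.
Only numpy, scipy, OpenCV 4.12 (cv2) and the standard library are available. Lean on these libraries where they do the work, as an engineer would, in place of code of your own. Each camera call takes 0.05 s, during which the arm holds its last target. There are 200 camera calls.

## Task

The workshop compressor's oil is to be checked, but a carved wooden column has been left standing right in front of its dipstick tube: first lift that column away and stand it upright on the dark board, next to the other one. Then take the dipstick from its notched rest by the handle, slide it down the slanting tube until its collar sits on the mouth, and draw it right out again. Finish holding it by the handle (do not put it down), level and still for reading, at least 15 cm above the bench and well clear of the compressor and everything else, with all the other things left where they are.

Things in the scene. Friction and masses are not known exactly. Their poses are not given: they have to be found in the camera images.
- column: the carved wooden column in front of the dipstick tube (the one to move), loose, 0.2-0.35 kg, 190 mm tall. Square base 56 x 56 x 30 mm, waist down to 30 mm across, square top block 46 x 46 mm from 168 to 190 mm high: grip it there from above. Origin: centre of its underside; z up, x and y square to the sides of both blocks.
- board: fixed dark wooden board lying flat on the bench, 220 mm (its x) x 130 mm (its y) x 12 mm thick. Origin: centre of its underside, z up. The other column stands on its +x half, about 65 mm from the middle; its -x half is free for the column (free spot about 50 mm from the middle).
- other_column: an identical carved column, loose, standing on the +x half of the board. Origin: centre of its underside. To be left alone.
- compressor: fixed piston air compressor pump on a 200 x 170 mm bed plate: grey crankcase with belt pulley, finned cylinder and head up to 235 mm high. Origin: on the bench below the crankcase; z up; the dipstick tube leaves the crankcase towards its +x side and leans outwards that way. The tall cylinder is 30 mm to the -x side of the origin.
- dipstick_tube: steel guide tube fixed to the compressor. Origin: centre of its open mouth, 147 mm out from the compressor's origin, 140 mm above the bench. z points out of the tube along its axis, away from the robot, 40 degrees above level. Bell mouth 31 mm outside, about 22 mm inside, narrowing within 14 mm to a 14 mm bore; outside 22 mm. The rod goes in 130 mm, collar on the mouth.
- rest: fixed dark cast rest, 116 x 62 mm base, two upright plates (90 mm apart along its x) with vee notches in which the dipstick's rod lies level, rod axis 52 mm above the bench. Origin: centre of its underside; the dipstick's handle overhangs its +x end.
- dipstick: the dipstick, loose, 65-105 g, balanced 27 mm from the collar on the rod side. Origin: on its axis at the collar's stop face (facing the rod). x along the stick from tip to handle; it may roll, so y and z mean nothing. Steel rod 7 mm thick, tapered tip at x = -130 mm; steel collar 32 mm across from x = 0 to 6 mm; round black ribbed handle 16 mm thick from x = 6 to 78 mm.
- dipstick_grip (a point): point on the dipstick's axis in the middle of the handle, 50 mm beyond the stop face: grip here, fingers across the stick.
- dipstick_tip (a point): the dipstick's tip, on its axis, 130 mm from the stop face.
- mallet: loose carver's mallet standing on its head, 76 mm across and 218 mm tall, to be left alone. Origin: centre of its underside.
- sanding_block: loose cork sanding block 110 x 65 x 34 mm, to be left alone. Origin: centre of its underside.
- chisel: loose carving chisel with wooden handle, 210 mm long, lying on the bench, to be left alone. Origin: its middle, on the bench.
- brush: loose dusting brush, 200 mm long, lying on the bench, to be left alone. Origin: its middle, on the bench.
- spanner: loose flat spanner, 160 mm long, lying on the bench between the robot and the work, to be left alone. Origin: its middle, on the bench.
- glue: loose white glue bottle 60 mm across and 170 mm tall, to be left alone. Origin: centre of its underside.
Mind the look-alikes: they are no part of the job. Leave any blue, orange or yellow look-alike of the rest alone.

How it is judged:
On the way, in this order (a step that is already met when the one before it is completed fails the run):
1. the column stands upright on the board, let go (x of column in the frame of board between -0.105 and 0.105 m and y of column in the frame of board between -0.06 and 0.06 m and angle between column's own z axis and vertical below 0.1 rad and contact force between column and board above 0.5 N and contact force between the fingers and column below 0.1 N), for 0.3 s.
2. the dipstick is in the tube with its collar sitting on the mouth (z of dipstick in the frame of dipstick_tube below 0.004 m and distance between dipstick and dipstick_tube below 0.01 m and angle between the x axis of dipstick and the z axis of dipstick_tube, either way round below 0.12 rad and z of dipstick_tip in the frame of dipstick_tube below -0.11 m), for 0.2 s.
3. the dipstick is drawn right out of the tube (z of dipstick_tip in the frame of dipstick_tube above 0.005 m), for 0.1 s.
At the end, for the whole second after the job is handed in: Column upright (0.1 rad) on the board, let go. Dipstick held in the fingers by its handle, level within 0.12 rad, tip and handle at least 148 mm above the bench, tip over 50 mm from the tube mouth, still, touching nothing but the fingers (all of step 1 and angle between dipstick's own x axis and vertical between 1.4508 and 1.6908 rad and height (world z) of each of dipstick_tip, dipstick_grip above 0.148 m and distance between dipstick_tip and dipstick_tube above 0.05 m and contact force between the fingers and dipstick above 1 N and x of the grasp point in the frame of dipstick above 0 m and distance between the grasp point and dipstick_grip below 0.05 m and contact force between dipstick and compressor below 0.1 N and contact force between dipstick and column below 0.1 N and contact force between dipstick and other_column below 0.1 N and contact force between dipstick and rest below 0.1 N and contact force between dipstick and board below 0.1 N and contact force between dipstick and mallet below 0.1 N and contact force between dipstick and glue below 0.1 N and linear speed of dipstick below 0.03 m/s and angular speed of dipstick below 0.2 rad/s); the arm keeps its last pose, push and grip.
It fails at once if the other column is shifted by more than 40 mm or knocked over (distance of other_column from where it was at the start of the episode above 0.04 m or angle between other_column's own z axis and vertical above 0.4 rad).
It fails at once if the mallet or the glue bottle is shifted by more than 40 mm or knocked over (distance of any of mallet, glue from where it was at the start of the episode above 0.04 m or angle between any of mallet, glue's own z axis and vertical above 0.4 rad).
It fails at once if the sanding block, chisel, brush or spanner is shifted by more than 40 mm (distance of any of sanding_block, chisel, brush, spanner from where it was at the start of the episode above 0.04 m).
It also fails if it takes over 72 s, if anything falls off the work surface, if the arm or the gripper's body presses on something with over 40 N, if the wrist force passes 120 N, or if a joint passes its speed limit or range.

## Working session

There is one attempt and no reset: what is moved stays moved. The work goes in short steps, Python scripts to look and compute and a tool call to move; the robot and the scene stay as the last step left them, time stands still between calls to the robot, and variables do not carry over. Pictures are saved under pics/ and viewed, at most 10 in all, crops included, and the job is handed in when it is done.

Besides the shell and the picture viewer there is one more tool, called in YAML: its name, and indented under it one key for each argument. send_rows: Moves the arm, as the interface text tells. Its arguments: {"type":"object","properties":{"rows":{"type":"string"},"grip_force":{"type":"number"}},"required":["rows"]}

```bash
mkdir -p pics
cat > h.py <<'E'
import numpy as np, cv2, json
from plant import ctrl
from scipy.spatial.transform import Rotation as R
def world(pic,p):
    E=np.array(pic["extrinsics"]); return E[:3,:3].T@(np.array(p)-E[:3,3])
def pix(pic,P):
    E=np.array(pic["extrinsics"]); K=np.array([[pic["fx"],0,pic["cx"]],[0,pic["fy"],pic["cy"]],[0,0,1]])
    r,_=cv2.projectPoints(np.array(P,float).reshape(-1,1,3),cv2.Rodrigues(E[:3,:3])[0],E[:3,3],K,np.array(pic["D"],float)); return r[:,0]
def ray(pic,uv):
    E=np.array(pic["extrinsics"]); K=np.array([[pic["fx"],0,pic["cx"]],[0,pic["fy"],pic["cy"]],[0,0,1]])
    n=cv2.undistortPoints(np.array(uv,float).reshape(-1,1,2),K,np.array(pic["D"],float))[:,0]
    d=np.c_[n,np.ones(len(n))]@E[:3,:3]; return -E[:3,:3].T@E[:3,3], d/np.linalg.norm(d,axis=1)[:,None]
def onz(pic,uv,z):
    o,d=ray(pic,uv); return o+d*((z-o[2])/d[:,2])[:,None]
def tri(pa,ua,pb,ub):
    o1,d1=ray(pa,[ua]);o2,d2=ray(pb,[ub]);d1=d1[0];d2=d2[0]
    s=np.linalg.lstsq(np.c_[d1,-d2],o2-o1,rcond=None)[0]
    a=o1+s[0]*d1;b=o2+s[1]*d2; return (a+b)/2,np.linalg.norm(a-b)
def save(pic,n,crop=None,k=1):
    im=pic["color"][:,:,::-1]
    if crop: im=im[crop[1]:crop[3],crop[0]:crop[2]]
    cv2.imwrite("pics/"+n,cv2.resize(im,None,fx=k,fy=k,interpolation=cv2.INTER_CUBIC))
E
python3 - <<'E'
from h import *
import pickle
np.set_printoptions(precision=4,suppress=True)
out={}
for c in ["side","top"]:
    p=ctrl.read_camera(c); save(p,c+"0.png",k=1.25); pickle.dump(p,open(c+"0.pkl","wb"))
    E=np.array(p["extrinsics"]); print(c,"cam at",-E[:3,:3].T@E[:3,3],"fwd",E[2,:3])
    for t in ["column","other_column","board","compressor","dipstick_tube","rest","dipstick","dipstick_grip","dipstick_tip","mallet","glue","sanding_block","chisel","brush","spanner"]:
        for d in ctrl.look_for(p,t)[:3]:
            w=world(p,d["position"]); print(t,round(d["p"],2),w,pix(p,[w])[0].round())
print(ctrl.get_state())
E
```

```text
side cam at [ 0.2815 -1.0312  1.4503] fwd [ 0.1241  0.6041 -0.7872]
column 0.58 [ 0.5291 -0.115   0.1097] [340. 223.]
other_column 0.81 [0.6433 0.0882 0.1085] [359. 170.]
board 0.67 [0.5571 0.1043 0.0143] [333. 188.]
board 0.44 [ 0.3849 -0.3114  0.1222] [307. 284.]
compressor 0.9 [ 0.3851 -0.3104  0.1204] [307. 284.]
dipstick_tube 0.69 [ 0.4769 -0.1706  0.1236] [328. 238.]
dipstick_tube 0.29 [ 0.5485 -0.4353  0.1058] [373. 314.]
rest 0.97 [0.426  0.3157 0.0078] [287. 152.]
rest 0.95 [0.3305 0.4459 0.011 ] [258. 132.]
rest 0.84 [0.2144 0.2872 0.01  ] [232. 166.]
dipstick 0.45 [0.4833 0.3397 0.0536] [301. 137.]
dipstick_grip 0.45 [0.4902 0.3382 0.0534] [303. 137.]
dipstick_tip 0.6 [0.4818 0.3367 0.0517] [300. 138.]
dipstick_tip 0.48 [ 0.3873 -0.3114  0.121 ] [308. 284.]
mallet 0.78 [ 0.6878 -0.3894  0.1064] [416. 290.]
mallet 0.46 [0.4891 0.3383 0.0516] [302. 138.]
glue 0.6 [ 0.5497 -0.4371  0.1055] [374. 315.]
glue 0.49 [0.5579 0.1071 0.0133] [333. 188.]
sanding_block 0.81 [ 0.7076 -0.0252  0.0321] [385. 206.]
sanding_block 0.44 [0.4272 0.3123 0.0107] [288. 153.]
chisel 0.46 [0.7586 0
[... 1123 characters left out ...]
35] [333. 133.]
chisel 0.8 [0.7663 0.1327 0.0173] [283. 118.]
brush 0.86 [0.685  0.4229 0.0165] [185. 143.]
spanner 0.57 [0.393  0.038  0.0038] [312. 245.]
spanner 0.49 [0.6862 0.4218 0.0154] [186. 143.]
{'time': 1.6, 'qpos': array([ 0.98  ,  0.2863,  1.5767,  0.    ,  1.2786, -0.15  ]), 'dq': array([-0.0009,  0.0003, -0.0017, -0.0011, -0.0008,  0.0019]), 'joint_efforts': array([  0.0023, -40.5938, -29.2938,  -0.    ,   0.0005,   0.    ]), 'eef_pos': array([0.288 , 0.6105, 0.2533]), 'tcp_rot': array([ 0.2186,  0.9758, -0.    , -0.    ]), 'contact_force': array([-0.3274, -0.1824,  0.527 ]), 'wrist_torque': array([-0.0266,  0.005 ,  0.0061]), 'finger_force': 0.0, 'opening': 0.9972474455566065}
```

View pics/side0.png

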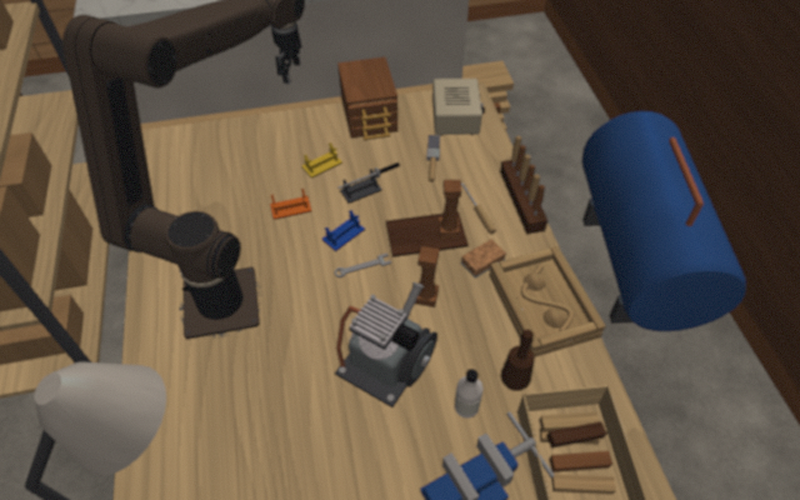

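View pics/top0.png

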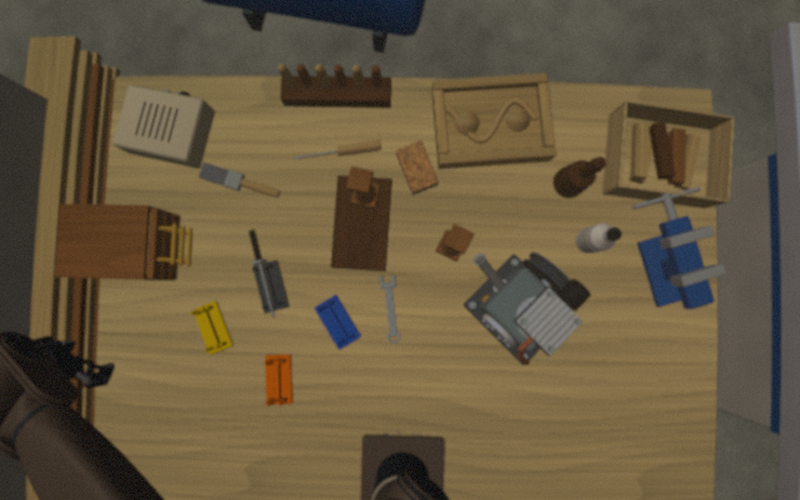

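Run:
```python
from h import *
import pickle
t=pickle.load(open("top0.pkl","rb"));s=pickle.load(open("side0.pkl","rb"))
def up(p,c,k): return cv2.resize(p["color"][c[1]:c[3],c[0]:c[2],::-1],None,fx=k,fy=k,interpolation=cv2.INTER_CUBIC)
a=up(t,(190,120,260,260),4); b=up(t,(260,120,390,260),4)
cv2.imwrite("pics/tc.png",np.hstack([a,b])[:600])
c=up(s,(260,120,340,170),5); d=up(s,(300,135,380,260),4); 
c2=np.zeros((500,400,3),np.uint8); c2[:250]=c
cv2.imwrite("pics/sc.png",np.hstack([c2,d]))
```

```text
(no output)
```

View pics/tc.png

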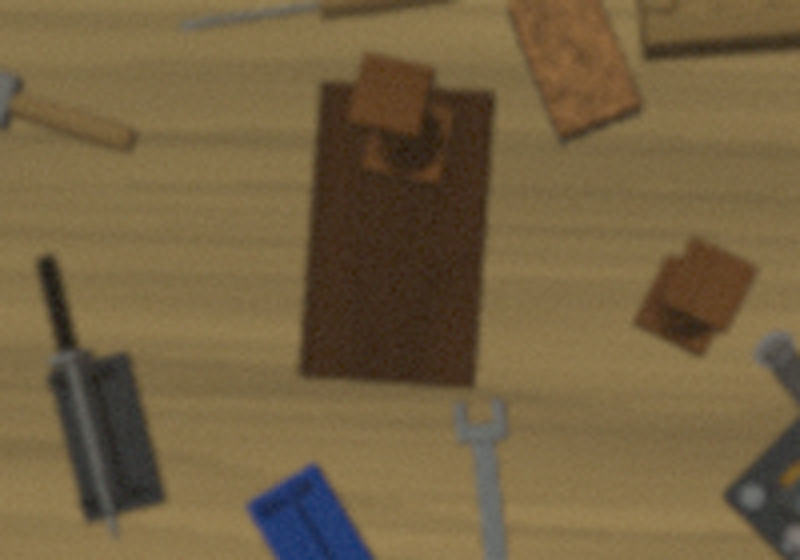

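View pics/sc.png

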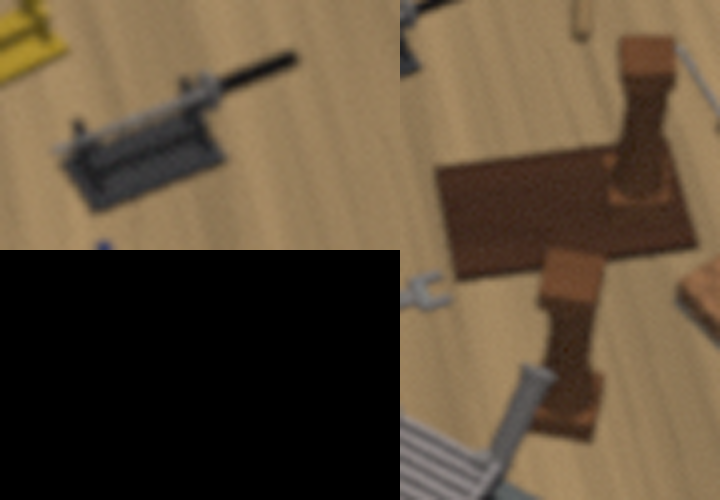

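Run:
```python
from h import *
import pickle
np.set_printoptions(precision=4,suppress=True)
t=pickle.load(open("top0.pkl","rb"));s=pickle.load(open("side0.pkl","rb"))
def up(p,c,k): return cv2.resize(p["color"][c[1]:c[3],c[0]:c[2],::-1],None,fx=k,fy=k,interpolation=cv2.INTER_CUBIC)
a=up(t,(365,195,475,295),4); b=up(s,(265,220,355,330),4)
o=np.zeros((440,800,3),np.uint8); o[:400,:440]=a; o[:440,440:800]=b; cv2.imwrite("pics/comp.png",o)
T=lambda X,Y:(190+X/4,120+Y/4)
S=lambda X,Y:(300+(X-400)/4,135+Y/4)
D=lambda X,Y:(260+X/5,120+Y/5)
print("fx",t["fx"],s["fx"])
print("col top",tri(t,T(707,285.5),s,S(574,268)))
q=onz(t,[T(692,237),T(758,270),T(722,334),T(656,301)],.19);print(q,q.mean(0),np.diff(q,axis=0))
print("base edge",onz(t,[T(635,322),T(703,356)],.03))
b=onz(t,[T(322,82),T(495,92),T(474,386),T(302,376)],.012);print("board",b,b.mean(0))
b=onz(s,[S(440,168),S(668,143),S(697,244),S(456,279)],.012);print("board s",b,b.mean(0))
q=onz(t,[T(365,52),T(435,65),T(422,137),T(348,124)],.202);print("other",q,q.mean(0))
print("dip end",tri(t,T(45,258),s,D(296,57)),"collar",tri(t,T(70,355),s,D(208,88)),"tip",tri(t,T(112,535),s,D(55,150)))
print("dip z=.052",onz(t,[T(45,258),T(70,355),T(112,535)],.052),onz(s,[D(296,57),D(208,88),D(55,150)],.052))
print("mouth",tri(t,T(775,343),s,S(540,372)))
```

```text
fx 419.3211489963875 517.8938929226808
col top (array([ 0.539 , -0.0989,  0.1949]), np.float64(0.0028110197982205505))
[[ 0.5683 -0.0893  0.19  ]
 [ 0.5486 -0.1309  0.19  ]
 [ 0.508  -0.1091  0.19  ]
 [ 0.5276 -0.0676  0.19  ]] [ 0.5381 -0.0992  0.19  ] [[-0.0197 -0.0416  0.    ]
 [-0.0406  0.0218  0.    ]
 [ 0.0196  0.0415  0.    ]]
base edge [[ 0.5252 -0.0647  0.03  ]
 [ 0.5019 -0.114   0.03  ]]
board [[0.6984 0.1688 0.012 ]
 [0.6937 0.0407 0.012 ]
 [0.4768 0.0502 0.012 ]
 [0.4809 0.176  0.012 ]] [0.5874 0.1089 0.012 ]
board s [[0.4856 0.1743 0.012 ]
 [0.6962 0.1596 0.012 ]
 [0.6906 0.04   0.012 ]
 [0.4747 0.0468 0.012 ]] [0.5868 0.1052 0.012 ]
other [[0.6781 0.1177 0.202 ]
 [0.6708 0.0737 0.202 ]
 [0.6252 0.0805 0.202 ]
 [0.6324 0.1268 0.202 ]] [0.6516 0.0997 0.202 ]
dip end (array([0.5589, 0.3585, 0.0503]), np.float64(0.0005325858749134492)) collar (array([0.4882, 0.3366, 0.0537]), np.float64(0.003713616757791769)) tip (array([0.3641, 0.3022, 0.0493]), np.float64(0.0008390376339289973))
dip z=.052 [[0.559  0.358  0.052 ]
 [0.4901 0.3368 0.052 ]
 [0.3638 0.3016 0.052 ]] [[0.5583 0.3568 0.052 ]
 [0.4866 0.3386 0.052 ]
 [0.3643 0.2996 0.052 ]]
mouth (array([ 0.5047, -0.1495,  0.1381]), np.float64(0.0031066521582823496))
```

View pics/comp.png

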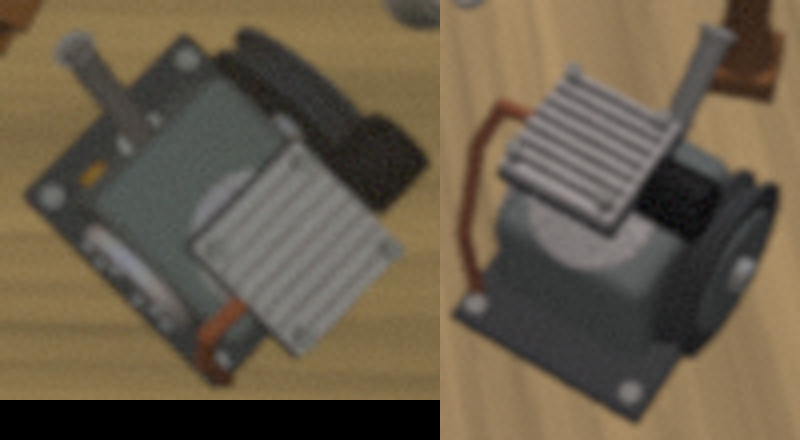

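Run:
```python
from h import *
import pickle
np.set_printoptions(precision=4,suppress=True)
t=pickle.load(open("top0.pkl","rb"));s=pickle.load(open("side0.pkl","rb"))
T=lambda X,Y:(365+X/4,195+Y/4)
S=lambda X,Y:(265+(X-440)/4,220+Y/4)
az=lambda v:np.degrees(np.arctan2(v[1],v[0]))
m=tri(t,T(73.5,46),s,S(717,34));print("mouth",m)
def nrm(p,a,b):
    o,d=ray(p,[a,b]); n=np.cross(d[0],d[1]); return n/np.linalg.norm(n)
for ft in [(130,133),(133,130),(136,127)]:
  for fs in [(681,115),(684,116),(687,117)]:
    d=np.cross(nrm(t,T(73.5,46),T(*ft)),nrm(s,S(717,34),S(*fs))); d/=np.linalg.norm(d); d*=np.sign(d[2]); print(ft,fs,d,"az",az(d),"el",np.degrees(np.arcsin(d[2])))
q=onz(t,[T(25,190),T(185,36),T(215,385)],.01);print("plate",q,az(q[1]-q[0]),np.linalg.norm(q[1]-q[0]),az(q[2]-q[0]),np.linalg.norm(q[2]-q[0]))
q=onz(s,[S(455,315),S(637,422)],.01);print("plate side",q,az(q[1]-q[0]),np.linalg.norm(q[1]-q[0]))
q=onz(t,[T(192,240),T(290,141),T(403,250),T(298,356)],.235);print("head",q,q.mean(0),az(q[1]-q[0]),az(q[2]-q[1]),az(q[3]-q[2]),az(q[0]-q[3]))
q=onz(s,[S(573,67),S(684,125),S(614,232),S(500,172)],.235);print("head s",q,q.mean(0),az(q[1]-q[0]),az(q[2]-q[1]),az(q[3]-q[2]),az(q[0]-q[3]))
```

```text
mouth (array([ 0.5027, -0.149 ,  0.1352]), np.float64(0.0034755279072083162))
(130, 133) (681, 115) [0.4977 0.4706 0.7286] az 43.400797487728305 el 46.76698653954811
(130, 133) (684, 116) [0.4533 0.4482 0.7705] az 44.679789269554085 el 50.3955552411885
(130, 133) (687, 117) [0.4085 0.4248 0.8079] az 46.1186664049521 el 53.89189801655204
(133, 130) (681, 115) [0.512  0.5075 0.6931] az 44.74577136888954 el 43.87328449102177
(133, 130) (684, 116) [0.4672 0.4833 0.7404] az 45.96524140029713 el 47.76356295545979
(133, 130) (687, 117) [0.4216 0.4575 0.7829] az 47.3368074475761 el 51.52537245725037
(136, 127) (681, 115) [0.5264 0.5472 0.6507] az 46.11205391979366 el 40.59732779597527
(136, 127) (684, 116) [0.4817 0.5215 0.7043] az 47.270743270883926 el 44.770930348799844
(136, 127) (687, 117) [0.4356 0.4936 0.7527] az 48.5737440913529 el 48.82698424872953
plate [[ 0.406  -0.1339  0.01  ]
 [ 0.5208 -0.249   0.01  ]
 [ 0.2682 -0.2747  0.01  ]] -45.065622863922435 0.1626216010753872 -134.3681238117274 0.19699350125791495
plate side [[ 0.2679 -0.2771  0.01  ]
 [ 0.3869 -0.3917  0.01  ]] -43.902888448206056 0.16519666413693287
head [[ 0.3855 -0.2071  0.235 ]
 [ 0.4454 -0.265   0.235 ]
 [ 0.3821 -0.3339  0.235 ]
 [ 0.3183 -0.2715  0.235 ]] [ 0.3828 -0.2694  0.235 ] -44.02900791421197 -132.5899277909911 135.64243094467298 43.79187602960462
head s [[ 0.3791 -0.2219  0.235 ]
 [ 0.4452 -0.2852  0.235 ]
 [ 0.3821 -0.357   0.235 ]
 [ 0.3153 -0.2955  0.235 ]] [ 0.3804 -0.2899  0.235 ] -43.69303500896758 -131.3338368338653 137.38591752608968 49.111665387940576
```

Candidates for the target (top image): column by the tube at (365,194), its twin on the board at (290,147). I chose the one by the tube. For the rest there are the dark one with the stick (217,228), blue (270,257), yellow (170,262) and orange (223,303). I chose the dark one. The crops confirm both choices.

Estimates:

| Thing | Position | Azimuth |
|---|---|---|
| Column | (0.538, -0.099) | sides at -25.5° |
| Board | centre (0.587, 0.107) | -2.5° |
| Dipstick grip point | (0.534, 0.3505) | 16.3° |
| Tube mouth | (0.505, -0.149, 0.140) | 45.3° |

The arm now moves towards the column.

```bash
cat >> h.py <<'E'
def goal(P,Rt):
    s=ctrl.get_state(); R0=R.from_quat(s["tcp_rot"])
    print("t",round(s["time"],2),"at",np.round(s["eef_pos"],4),"q",np.round(s["qpos"],3),"F",np.round(s["contact_force"],1),"op",round(s["opening"],3))
    print("rows:",np.round((R0.inv()*Rt).as_rotvec(degrees=True),1),np.round(R0.inv().apply(np.array(P)-s["eef_pos"])*1000,1))
def down(xaz): # tool x azimuth in deg, tool z down
    a=np.radians(xaz); x=np.array([np.cos(a),np.sin(a),0]); z=np.array([0,0,-1.]); return R.from_matrix(np.c_[x,np.cross(z,x),z])
def tilt(az,el): # tool x = (az,el) direction, tool z lowest perpendicular
    a,e=np.radians([az,el]); h=np.array([np.cos(a),np.sin(a),0]); Z=np.array([0,0,1.])
    x=h*np.cos(e)+Z*np.sin(e); z=h*np.sin(e)-Z*np.cos(e); return R.from_matrix(np.c_[x,np.cross(z,x),z])
E
python3 -c "
from h import *
goal([.538,-.099,.25],down(64.5))"
```

```text
t 1.6 at [0.288  0.6105 0.2533] q [ 0.98   0.286  1.577  0.     1.279 -0.15 ] F [-0.3 -0.2  0.5] op 0.997
rows: [-0.   0.  90.2] [-528.8 -535.     3.3]
```

The manual's scale: shifts go in shares of 0.8 m and turns go in shares of 180 degrees. Converting my numbers, -419 mm is -0.5238, -415 mm is -0.5188, 72 degrees is 0.4.

send_rows:
  rows: "0 0 0.0556 -0.0825 -0.0838 0 1;0 0 0.1167 -0.165 -0.1663 0 1;0 0 0.1722 -0.2475 -0.25 0 1;0 0 0.2333 -0.33 -0.3338 0 1;0 0 0.2889 -0.3938 -0.3975 0 1;0 0 0.3444 -0.4625 -0.4675 0 1;0 0 0.4 -0.5188 -0.5238 0 1"

```text
time: 2.48
eef_pos: [0.4341, 0.1961, 0.2538]
tcp_rot: [0.752, 0.659, 0.001, 0.0]
contact_force: [0.8, 0.3, -0.2]
opening: 1.0
finger_force: 0.0
```

send_rows:
  rows: "0 0 0 0 0 0 1;0 0 0 0 0 0 1"

```text
time: 2.72
eef_pos: [0.4337, 0.1979, 0.2535]
tcp_rot: [0.751, 0.661, 0.0, -0.0]
contact_force: [0.6, 0.5, -0.6]
opening: 1.003
finger_force: 0.0
```

```bash
python3 -c "
from h import *
goal([.538,-.099,.25],down(64.5))"
```

```text
t 2.73 at [0.4337 0.1979 0.2535] q [ 2.150e-01 -1.640e-01  2.049e+00  1.000e-03  1.256e+00  3.410e-01] F [ 0.6  0.5 -0.6] op 1.003
rows: [-0.  -0.  18.2] [-281.3  141.1    3.3]
```

Converted, -281.3 mm is -0.3516, 141.1 mm is 0.1764, 18.2 degrees is 0.1011.

send_rows:
  rows: "0 0 0.0222 -0.07 0.035 0 1;0 0 0.0444 -0.14 0.07 0 1;0 0 0.0667 -0.21 0.105 0.0025 1;0 0 0.0889 -0.2813 0.1413 0.0038 1;0 0 0.1011 -0.3516 0.1764 0.0041 1;0 0 0.1011 -0.3516 0.1764 0.0041 1;0 0 0.1011 -0.3516 0.1764 0.0041 1;0 0 0.1011 -0.3516 0.1764 0.0041 1"

```text
time: 3.72
eef_pos: [0.538, -0.0968, 0.2499]
tcp_rot: [0.845, 0.535, -0.0, -0.0]
contact_force: [0.2, -0.2, -0.1]
opening: 1.0
finger_force: 0.0
```

Run:
```python
from h import *
goal([.538,-.099,.181],down(64.5))
p=ctrl.read_camera("side");q=ctrl.read_camera("top")
def up(p,c,k): return cv2.resize(p["color"][c[1]:c[3],c[0]:c[2],::-1],None,fx=k,fy=k,interpolation=cv2.INTER_CUBIC)
cv2.imwrite("pics/a1.png",np.hstack([up(p,(290,160,390,260),4),up(q,(320,150,420,250),4)]))
```

```text
t 3.73 at [ 0.538  -0.0968  0.2499] q [-0.364  0.006  1.897  0.     1.239  0.077] F [ 0.2 -0.2 -0.1] op 1.0
rows: [-0.  -0.   0.2] [-2.   1.  68.9]
```

View pics/a1.png

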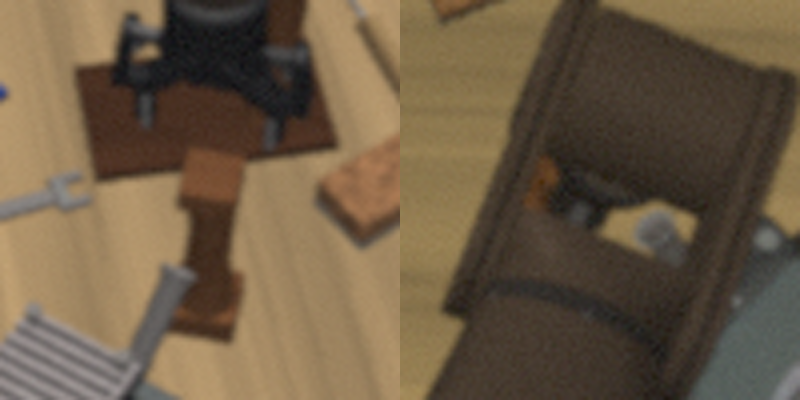

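The crop shows the open fingers above the column top, at about side (334,183), straddling the block. The tube mouth stays clear to the side, so I'm going down and closing.

Converted, 69 mm is 0.0863, 66 mm is 0.0825.

send_rows:
  rows: "0 0 0 -0.0025 0.0013 0.0313 1;0 0 0 -0.0025 0.0013 0.0625 1;0 0 0 -0.0025 0.0013 0.0825 1;0 0 0 -0.0025 0.0013 0.0863 1;0 0 0 -0.0025 0.0013 0.0863 1;0 0 0 -0.0025 0.0013 0.0863 1"

```text
time: 4.58
eef_pos: [0.5389, -0.1013, 0.1823]
tcp_rot: [0.845, 0.534, 0.001, 0.001]
contact_force: [0.5, -0.3, -0.2]
opening: 0.999
finger_force: 0.0
```

send_rows:
  rows: "0 0 0 0 0 0 -1;0 0 0 0 0 0 -1;0 0 0 0 0 0 -1;0 0 0 0 0 0 -1;0 0 0 0 0 0 -1;0 0 0 0 0 0 -1;0 0 0 0 0 0 -1"
  grip_force: 50

```text
time: 5.45
eef_pos: [0.5387, -0.1014, 0.1817]
tcp_rot: [0.846, 0.534, 0.0, 0.001]
contact_force: [0.7, -0.6, 5.0]
opening: 0.529
finger_force: 52.9
```

Converted, -50 mm is -0.0625, -45 mm is -0.0563.

send_rows:
  rows: "0 0 0 0 0 -0.0125 -1;0 0 0 0 0 -0.0313 -1;0 0 0 0 0 -0.0563 -1;0 0 0 0 0 -0.0625 -1;0 0 0 0 0 -0.0625 -1"

```text
time: 6.08
eef_pos: [0.5381, -0.1011, 0.2312]
tcp_rot: [0.846, 0.534, 0.0, 0.0]
contact_force: [1.0, -0.4, -2.5]
opening: 0.528
finger_force: 52.4
```

```bash
python3 -c "
from h import *
goal([.534,.109,.231],down(64.5))"
```

```text
t 6.08 at [ 0.5381 -0.1011  0.2312] q [-0.371  0.025  1.913  0.     1.204  0.073] F [ 1.  -0.4 -2.5] op 0.528
rows: [ 0. -0.  0.] [187.9 -93.9   0.2]
```

Converted, 188 mm is 0.235, 182 mm is 0.2275.

send_rows:
  rows: "0 0 0 0.0188 -0.0094 0 -1;0 0 0 0.0588 -0.03 0 -1;0 0 0 0.1063 -0.0538 0 -1;0 0 0 0.1563 -0.0788 0 -1;0 0 0 0.2 -0.1 0 -1;0 0 0 0.2275 -0.1138 0 -1;0 0 0 0.235 -0.1175 0 -1;0 0 0 0.235 -0.1175 0 -1"

```text
time: 7.08
eef_pos: [0.5336, 0.1093, 0.2304]
tcp_rot: [0.845, 0.534, -0.001, -0.0]
contact_force: [0.8, -1.0, -2.4]
opening: 0.531
finger_force: 52.4
```

Converted, 35 mm is 0.0438, 34 mm is 0.0425.

send_rows:
  rows: "0 0 0 0 0 0 -1;0 0 0 0 0 0.015 -1;0 0 0 0 0 0.0325 -1;0 0 0 0 0 0.04 -1;0 0 0 0 0 0.0425 -1;0 0 0 0 0 0.0438 -1"

```text
time: 7.82
eef_pos: [0.5343, 0.109, 0.1961]
tcp_rot: [0.846, 0.534, 0.0, 0.0]
contact_force: [0.0, -0.1, -3.3]
opening: 0.532
finger_force: 52.4
```

Converted, 3 mm is 0.0038, 2 mm is 0.0025.

send_rows:
  rows: "0 0 0 0 0 0.0013 -1;0 0 0 0 0 0.0025 -1;0 0 0 0 0 0.0038 -1;0 0 0 0 0 0.0038 -1"

```text
time: 8.32
eef_pos: [0.5344, 0.109, 0.1937]
tcp_rot: [0.846, 0.534, 0.0, 0.0]
contact_force: [-0.2, 1.2, 0.8]
opening: 0.533
finger_force: 52.6
```

Converted, 0.5 mm is 0.0006.

send_rows:
  rows: "0 0 0 0 0 0.0006 0.3;0 0 0 0 0 0.0006 0.6;0 0 0 0 0 0.0006 1;0 0 0 0 0 0.0006 1;0 0 0 0 0 0.0006 1"

```text
time: 8.95
eef_pos: [0.5341, 0.109, 0.1926]
tcp_rot: [0.846, 0.534, 0.0, 0.0]
contact_force: [1.0, 0.0, 0.2]
opening: 0.997
finger_force: 0.0
```

Converted, -80 mm is -0.1, -50 mm is -0.0625.

send_rows:
  rows: "0 0 0 0 0 -0.025 1;0 0 0 0 0 -0.0625 1;0 0 0 0 0 -0.1 1;0 0 0 0 0 -0.1 1;0 0 0 0 0 -0.1 1"

```text
time: 9.57
eef_pos: [0.5336, 0.109, 0.2714]
tcp_rot: [0.846, 0.534, -0.001, -0.0]
contact_force: [0.3, 0.2, -0.2]
opening: 0.999
finger_force: 0.0
```

```bash
python3 -c "
from h import *
goal([.534,.3505,.26],down(16.3))"
```

```text
t 9.57 at [0.5336 0.109  0.2714] q [ 0.015 -0.015  1.878 -0.     1.28   0.459] F [ 0.3  0.2 -0.2] op 0.999
rows: [-0.1  0.1 48.2] [ 218.2 -103.4   11.4]
```

Converted, 218.2 mm is 0.2728, -103.4 mm is -0.1293, 48.2 degrees is 0.2678.

send_rows:
  rows: "0 0 0.0333 0.0338 -0.0163 0 1;0 0 0.0778 0.08 -0.0375 0 1;0 0 0.1278 0.1313 -0.0625 0.0025 1;0 0 0.1722 0.1813 -0.0863 0.0063 1;0 0 0.2167 0.225 -0.1063 0.01 1;0 0 0.2556 0.2625 -0.125 0.0138 1;0 0 0.2678 0.2728 -0.1293 0.0143 1;0 0 0.2678 0.2728 -0.1293 0.0143 1"

```text
time: 10.58
eef_pos: [0.5335, 0.3508, 0.2586]
tcp_rot: [0.99, 0.143, -0.002, 0.001]
contact_force: [1.0, 0.2, 0.3]
opening: 1.002
finger_force: 0.0
```

Run:
```python
from h import *
goal([.534,.3505,.054],down(16.3))
p=ctrl.read_camera("side");q=ctrl.read_camera("top")
def up(p,c,k): return cv2.resize(p["color"][c[1]:c[3],c[0]:c[2],::-1],None,fx=k,fy=k,interpolation=cv2.INTER_CUBIC)
cv2.imwrite("pics/a2.png",np.hstack([up(p,(255,90,385,265),3),up(q,(330,150,460,325),3)]))
for n,pp in (("s",p),("t",q)):
  for t in ["dipstick_grip","dipstick_tube","column"]:
    for d in ctrl.look_for(pp,t)[:2]: print(n,t,round(d["p"],2),world(pp,d["position"]).round(4))
import pickle; pickle.dump((p,q),open("a2.pkl","wb"))
```

```text
t 10.57 at [0.5335 0.3508 0.2586] q [ 0.423  0.205  1.664 -0.     1.276  1.707] F [1.  0.2 0.3] op 1.002
rows: [0.  0.2 0.1] [  1.2   0.3 204.6]
s dipstick_grip 0.73 [0.4895 0.338  0.0525]
s dipstick_tube 0.62 [ 0.4819 -0.1714  0.1236]
s column 0.93 [0.5268 0.099  0.111 ]
t dipstick_grip 0.64 [0.4931 0.3383 0.0535]
t dipstick_tube 0.83 [ 0.4795 -0.1707  0.123 ]
t column 0.67 [0.5339 0.1032 0.1995]
t column 0.29 [ 0.7199 -0.0145  0.0353]
```

View pics/a2.png

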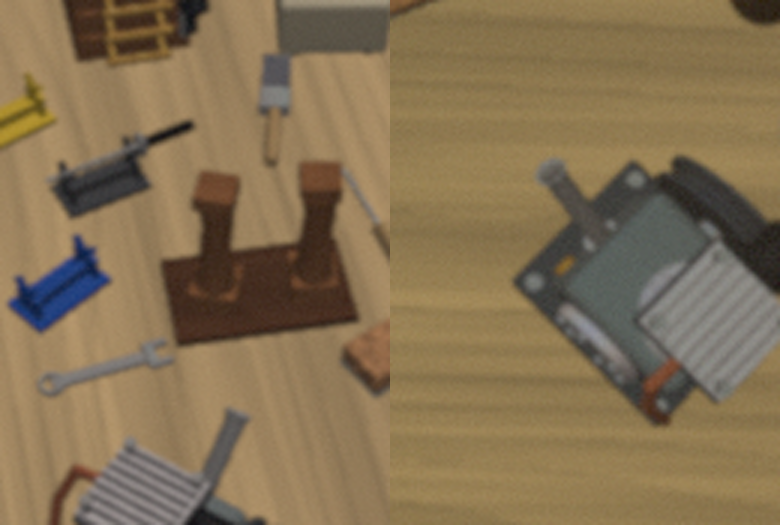

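The column stands upright on the board at side crop (215,230), let go. The tube mouth is free, at side (334,228) and top (384,207). Next I go down on the handle.

Converted, 204 mm is 0.255, 195 mm is 0.2438.

send_rows:
  rows: "0 0 0 0.0013 0 0.0375 1;0 0 0 0.0013 0 0.1 1;0 0 0 0.0013 0 0.1625 1;0 0 0 0.0013 0 0.2125 1;0 0 0 0.0013 0 0.2438 1;0 0 0 0.0013 0 0.255 1;0 0 0 0.0013 0 0.255 1;0 0 0 0.0013 0 0.255 1"

```text
time: 11.98
eef_pos: [0.5366, 0.3512, 0.059]
tcp_rot: [0.99, 0.142, 0.002, -0.0]
contact_force: [0.5, 0.1, 0.6]
opening: 1.004
finger_force: 0.0
```

send_rows:
  rows: "0 0 0 0 0 0 -1;0 0 0 0 0 0 -1;0 0 0 0 0 0 -1;0 0 0 0 0 0 -1;0 0 0 0 0 0 -1;0 0 0 0 0 0 -1;0 0 0 0 0 0 -1;0 0 0 0 0 0 -1"
  grip_force: 80

```text
time: 12.98
eef_pos: [0.5355, 0.3509, 0.0572]
tcp_rot: [0.99, 0.142, 0.0, -0.0]
contact_force: [0.1, 0.2, 2.3]
opening: 0.157
finger_force: 78.0
```

Converted, -190 mm is -0.2375, -175 mm is -0.2188.

send_rows:
  rows: "0 0 0 0 0 -0.01 -1;0 0 0 0 0 -0.0313 -1;0 0 0 0 0 -0.075 -1;0 0 0 0 0 -0.125 -1;0 0 0 0 0 -0.175 -1;0 0 0 0 0 -0.2188 -1;0 0 0 0 0 -0.2375 -1;0 0 0 0 0 -0.2375 -1"

```text
time: 13.98
eef_pos: [0.536, 0.3508, 0.2487]
tcp_rot: [0.99, 0.142, 0.001, -0.0]
contact_force: [-0.3, -0.7, -1.2]
opening: 0.155
finger_force: 78.0
```

Run:
```python
from h import *
p=ctrl.read_camera("side");q=ctrl.read_camera("top")
import pickle; pickle.dump((p,q),open("a3.pkl","wb"))
goal([.6,.2,.3],down(16.3))
s=ctrl.get_state(); R0=R.from_quat(s["tcp_rot"]); g=s["eef_pos"]+R0.apply([0,0,.003])
for n,pp in (("s",p),("t",q)):
  print(n,pix(pp,[g+R0.apply([k,0,0]) for k in (.028,0,-.047,-.18)]).round(1).tolist())
def up(p,c,k): return cv2.resize(p["color"][c[1]:c[3],c[0]:c[2],::-1],None,fx=k,fy=k,interpolation=cv2.INTER_CUBIC)
cv2.imwrite("pics/a3.png",np.hstack([up(p,(250,60,350,160),4),up(q,(150,150,250,250),4)]))
```

```text
t 14.07 at [0.5348 0.3503 0.2454] q [ 0.422  0.217  1.675 -0.     1.252  1.707] F [-0.3 -0.1 -0.8] op 0.158
rows: [0.  0.2 0. ] [ 20.1 162.7 -54.6]
s [[319.6, 92.2], [312.5, 94.7], [300.6, 99.0], [265.7, 111.4]]
t [[178.7, 175.1], [181.3, 186.3], [185.8, 205.2], [199.0, 259.3]]
```

View pics/a3.png

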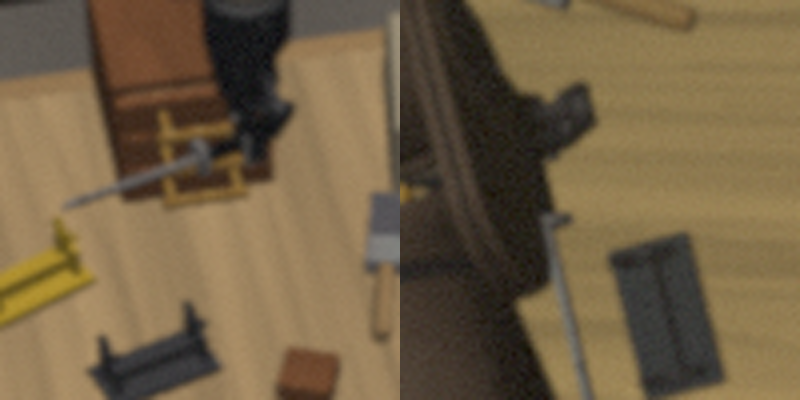

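Crop: the stick is held level. The collar is at side (300,99.5) and the tip at (266,112), both within 1 px of prediction, so the stop face lies 47.5 mm from the grasp point along tool -x. Next I rise and tilt.

```bash
cat >> h.py <<'E'
M=np.array([.505,-.149,.140]); RT=tilt(45.3,40); DIR=RT.apply([1,0,0])
def tcp_for(sout,M=M): return M+RT.apply([sout+.0475,0,-.003])
E
python3 -c "
from h import *
goal(tcp_for(.155)+[.02,.03,.12],RT); print(tcp_for(.155))"
```

```text
t 14.07 at [0.5348 0.3503 0.2454] q [ 0.422  0.217  1.675 -0.     1.252  1.707] F [-0.3 -0.1 -0.8] op 0.158
rows: [ 10.1  39.3 -27.8] [  -7.8  373.5 -146.9]
[ 0.612757   -0.04010862  0.27246262]
```

Converted, 320 mm is 0.4, 280 mm is 0.35, 33.4 degrees is 0.1856.

send_rows:
  rows: "0 0 0 0 0.0125 -0.0375 -1;0.0028 0.0111 -0.0078 0 0.0438 -0.0875 -1;0.0083 0.0333 -0.0222 -0.0013 0.1 -0.1375 -1;0.0167 0.0656 -0.0461 -0.0025 0.1625 -0.175 -1;0.0256 0.0983 -0.0694 -0.005 0.225 -0.1838 -1;0.0333 0.1311 -0.0928 -0.0063 0.2875 -0.1838 -1;0.0422 0.1639 -0.1167 -0.0075 0.35 -0.1838 -1;0.0478 0.1856 -0.1311 -0.0088 0.4 -0.1838 -1"

```text
time: 15.08
eef_pos: [0.6183, 0.0396, 0.3912]
tcp_rot: [0.896, 0.332, 0.271, -0.114]
contact_force: [0.5, -0.1, -1.1]
opening: 0.16
finger_force: 78.1
```

send_rows:
  rows: "0 0 0 0 0 0 -1;0 0 0 0 0 0 -1"

```text
time: 15.32
eef_pos: [0.6185, 0.0419, 0.3922]
tcp_rot: [0.897, 0.332, 0.27, -0.114]
contact_force: [-0.5, -0.2, -0.6]
opening: 0.157
finger_force: 78.2
```

```bash
python3 -c "
from h import *
goal(tcp_for(.16),RT)"
```

```text
t 15.32 at [0.6185 0.0419 0.3922] q [-0.279 -0.105  1.816  0.553  1.159  0.428] F [-0.5 -0.2 -0.6] op 0.157
rows: [ 1.4  5.8 -4.3] [-109.4   60.8   64.8]
```

Converted, -109.4 mm is -0.1368, 64.8 mm is 0.081, 5.8 degrees is 0.0322.

send_rows:
  rows: "0.0017 0.0067 -0.005 -0.0188 0.01 0.0113 -1;0.0033 0.0133 -0.01 -0.05 0.0275 0.03 -1;0.005 0.02 -0.015 -0.0875 0.0488 0.0525 -1;0.0067 0.0278 -0.02 -0.1188 0.0663 0.0713 -1;0.0078 0.0322 -0.0239 -0.1338 0.0744 0.0794 -1;0.0078 0.0322 -0.0239 -0.1368 0.076 0.081 -1;0.0078 0.0322 -0.0239 -0.1368 0.076 0.081 -1;0.0078 0.0322 -0.0239 -0.1368 0.076 0.081 -1"

```text
time: 16.32
eef_pos: [0.6168, -0.0368, 0.279]
tcp_rot: [0.866, 0.364, 0.317, -0.13]
contact_force: [-0.1, -0.7, -0.9]
opening: 0.159
finger_force: 78.1
```

Run:
```python
from h import *
p=ctrl.read_camera("side");q=ctrl.read_camera("top")
import pickle; pickle.dump((p,q),open("a4.pkl","wb"))
goal(tcp_for(.115),RT)
s=ctrl.get_state(); R0=R.from_quat(s["tcp_rot"]); g=s["eef_pos"]+R0.apply([0,0,.003])
for n,pp,c,X in (("s",p,(310,190),0),("t",q,(350,165),400)):
  u=pix(pp,[g+R0.apply([k,0,0]) for k in (-.0475,-.1775)]+[M,M-.06*DIR]); print(n,((u-c)*6+[X,0]).round(0).tolist())
def up(p,c,k): return cv2.resize(p["color"][c[1]:c[3],c[0]:c[2],::-1],None,fx=k,fy=k,interpolation=cv2.INTER_CUBIC)
cv2.imwrite("pics/a4.png",np.hstack([up(p,(310,190,376,260),6)[:,:400] if 0 else cv2.copyMakeBorder(up(p,(310,190,376,260),6),0,0,0,4,0),up(q,(350,165,416,235),6)]))
```

```text
t 16.43 at [ 0.6167 -0.0371  0.2788] q [-0.458 -0.004  1.953  0.766  1.077 -0.019] F [ 0.9  0.  -0.4] op 0.158
rows: [ 0.2 -0.1  0.3] [-47.8  -0.9   1.6]
s [[287.0, -64.0], [182.0, 168.0], [153.0, 225.0], [105.0, 329.0]]
t [[423.0, 6.0], [572.0, 201.0], [601.0, 247.0], [660.0, 325.0]]
```

View pics/a4.png

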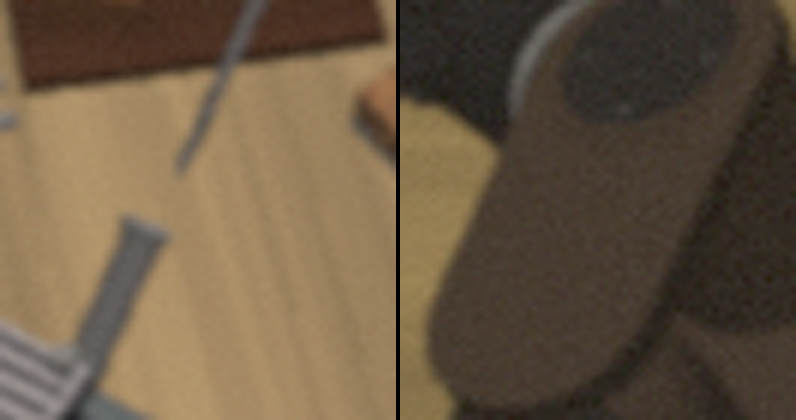

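Crop: tip at (181,168), prediction (182,168). Bell centre at (147,226), prediction (153,225), so the mouth lies about 2.5 mm nearer in x. I correct for that and insert in steps.

```bash
sed -i 's/M=np.array(\[.505,-.149,.140\])/M=np.array([.5025,-.149,.1395])/' h.py; python3 -c "
from h import *
goal(tcp_for(.16),RT);goal(tcp_for(.118),RT)"
```

```text
t 16.43 at [ 0.6167 -0.0371  0.2788] q [-0.458 -0.004  1.953  0.766  1.077 -0.019] F [ 0.9  0.  -0.4] op 0.158
rows: [ 0.2 -0.1  0.3] [-4.5 -2.5  1. ]
t 16.43 at [ 0.6167 -0.0371  0.2788] q [-0.458 -0.004  1.953  0.766  1.077 -0.019] F [ 0.9  0.  -0.4] op 0.158
rows: [ 0.2 -0.1  0.3] [-46.5  -2.7   0.9]
```

Converted, -46 mm is -0.0575, -44 mm is -0.055, 0.3 degrees is 0.0017.

send_rows:
  rows: "0.0011 0 0.0017 -0.005 -0.0033 0.0013 -1;0.0011 0 0.0017 -0.015 -0.0033 0.0013 -1;0.0011 0 0.0017 -0.0275 -0.0033 0.0013 -1;0.0011 0 0.0017 -0.04 -0.0033 0.0013 -1;0.0011 0 0.0017 -0.05 -0.0033 0.0013 -1;0.0011 0 0.0017 -0.055 -0.0033 0.0013 -1;0.0011 0 0.0017 -0.0575 -0.0033 0.0013 -1;0.0011 0 0.0017 -0.0575 -0.0033 0.0013 -1"

```text
time: 17.42
eef_pos: [0.5903, -0.0606, 0.2474]
tcp_rot: [0.867, 0.361, 0.316, -0.133]
contact_force: [-0.2, -0.7, -0.7]
opening: 0.158
finger_force: 78.1
```

```bash
python3 -c "
from h import *
goal(tcp_for(.09),RT); s=ctrl.get_state(); r=R.from_quat(s['tcp_rot']).inv(); print(r.apply(s['contact_force']),s['wrist_torque'])"
```

```text
t 17.43 at [ 0.5903 -0.0606  0.2474] q [-0.523 -0.011  2.021  0.785  1.079 -0.108] F [-0.2 -0.7 -0.7] op 0.158
rows: [-0.1 -0.1 -0.1] [-27.4  -0.2  -0.5]
[-0.94123881  0.30083885  0.11595674] [-0.24191504  0.23232255 -0.05773354]
```

Tip is 12 mm in without contact; I continue down.

send_rows:
  rows: "0 0 0 -0.005 0 0 -1;0 0 0 -0.0113 0 0 -1;0 0 0 -0.0175 0 0 -1;0 0 0 -0.0238 0 0 -1;0 0 0 -0.03 0 0 -1;0 0 0 -0.0338 0 0 -1;0 0 0 -0.0338 0 0 -1"

```text
time: 18.3
eef_pos: [0.5755, -0.0753, 0.2297]
tcp_rot: [0.867, 0.361, 0.316, -0.133]
contact_force: [0.2, 0.1, -0.4]
opening: 0.155
finger_force: 78.1
```

```bash
python3 -c "
from h import *
goal(tcp_for(.045),RT); s=ctrl.get_state(); r=R.from_quat(s['tcp_rot']).inv(); print(r.apply(s['contact_force']),s['wrist_torque'])"
```

```text
t 18.3 at [ 0.5755 -0.0753  0.2297] q [-0.564 -0.01   2.055  0.794  1.08  -0.165] F [ 0.2  0.1 -0.4] op 0.155
rows: [-0.1 -0.1 -0.2] [-45.    0.1  -0.6]
[-0.12699717  0.02285879  0.45600671] [-0.23343895  0.29737513  0.02474535]
```

Converted, -45 mm is -0.0563, -44 mm is -0.055.

send_rows:
  rows: "0 0 0 -0.0063 0 0 -1;0 0 0 -0.0138 0 -0.0003 -1;0 0 0 -0.0225 0 -0.0004 -1;0 0 0 -0.0313 0 -0.0005 -1;0 0 0 -0.04 0 -0.0006 -1;0 0 0 -0.0488 0 -0.0008 -1;0 0 0 -0.055 0 -0.0008 -1;0 0 0 -0.0563 0 -0.0008 -1"

```text
time: 19.3
eef_pos: [0.5509, -0.1, 0.2011]
tcp_rot: [0.868, 0.361, 0.316, -0.133]
contact_force: [-0.3, 0.1, -0.8]
opening: 0.159
finger_force: 78.1
```

```bash
python3 -c "
from h import *
goal(tcp_for(.0),RT); s=ctrl.get_state(); r=R.from_quat(s['tcp_rot']).inv(); print(r.apply(s['contact_force']),s['wrist_torque'])"
```

```text
t 19.3 at [ 0.5509 -0.1     0.2011] q [-6.340e-01 -2.000e-03  2.105e+00  8.050e-01  1.084e+00 -2.610e-01] F [-0.3  0.1 -0.8] op 0.159
rows: [-0.1 -0.1 -0.2] [-44.9   0.2  -0.1]
[-0.65876345 -0.27460736  0.48007612] [-0.33521392  0.23800252 -0.00518738]
```

No side force. Next comes 40 mm, then slow steps until the collar presses.

Converted, -40 mm is -0.05, -38 mm is -0.0475.

send_rows:
  rows: "0 0 0 -0.0075 0 0 -1;0 0 0 -0.0163 0 0 -1;0 0 0 -0.025 0 0 -1;0 0 0 -0.0338 0 0 -1;0 0 0 -0.0425 0 0 -1;0 0 0 -0.0475 0 0 -1;0 0 0 -0.05 0 0 -1;0 0 0 -0.05 0 0 -1"

```text
time: 20.3
eef_pos: [0.5297, -0.1212, 0.1761]
tcp_rot: [0.867, 0.361, 0.316, -0.133]
contact_force: [0.9, 1.9, -0.4]
opening: 0.156
finger_force: 78.1
```

Converted, -5 mm is -0.0063, -4.5 mm is -0.0056.

send_rows:
  rows: "0 0 0 -0.0019 0 0 -1;0 0 0 -0.0038 0 0 -1;0 0 0 -0.0056 0 0 -1;0 0 0 -0.0063 0 0 -1;0 0 0 -0.0063 0 0 -1"

```text
time: 20.92
eef_pos: [0.5293, -0.1216, 0.1764]
tcp_rot: [0.865, 0.361, 0.32, -0.135]
contact_force: [7.7, 12.0, 8.2]
opening: 0.158
finger_force: 78.0
```

```bash
python3 -c "
from h import *
goal(tcp_for(.0),RT); s=ctrl.get_state(); r=R.from_quat(s['tcp_rot']).inv(); print(r.apply(s['contact_force']),s['wrist_torque'])"
```

```text
t 20.93 at [ 0.5293 -0.1216  0.1764] q [-0.701  0.015  2.143  0.822  1.092 -0.358] F [ 7.7 12.   8.2] op 0.158
rows: [-0.2 -0.7 -0.1] [-5.6  0.3  0.5]
[15.89888649 -3.03047831  2.89858039] [ 1.79689737 -1.2547752   0.33489964]
```

Run:
```python
from h import *
p=ctrl.read_camera("side")
s=ctrl.get_state(); R0=R.from_quat(s["tcp_rot"]); g=s["eef_pos"]+R0.apply([0,0,.003])
c=(305,185)
u=pix(p,[g+R0.apply([k,0,0]) for k in (.028,0,-.0415,-.0475)]+[M,M-.06*DIR]); print(((u-c)*8).round(0).tolist())
im=cv2.resize(p["color"][185:255,305:385,::-1],None,fx=8,fy=8,interpolation=cv2.INTER_CUBIC)
cv2.imwrite("pics/a5.png",cv2.convertScaleAbs(im,alpha=1.8))
```

```text
[[325.0, 150.0], [294.0, 216.0], [250.0, 314.0], [243.0, 328.0], [238.0, 341.0], [174.0, 481.0]]
```

View pics/a5.png

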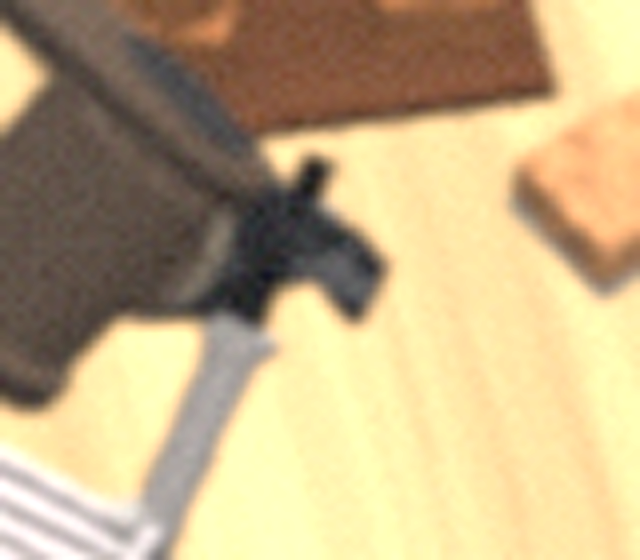

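Collar and bell have merged at about (240,330), with no thin rod showing between them, so it looks seated. I confirm with a slightly firmer push.

Converted, -3 mm is -0.0038, -1.5 mm is -0.0019.

send_rows:
  rows: "0 0 0 -0.0019 0 0 -1;0 0 0 -0.0038 0 0 -1;0 0 0 -0.0038 0 0 -1;0 0 0 -0.0038 0 0 -1"

```text
time: 21.48
eef_pos: [0.5291, -0.1217, 0.1764]
tcp_rot: [0.864, 0.361, 0.323, -0.137]
contact_force: [12.8, 18.0, 10.1]
opening: 0.158
finger_force: 78.0
```

```bash
python3 -c "
from h import *
goal(tcp_for(.0),RT); s=ctrl.get_state(); r=R.from_quat(s['tcp_rot']).inv(); print(r.apply(s['contact_force']),s['wrist_torque'])"
```

```text
t 21.48 at [ 0.5291 -0.1217  0.1764] q [-0.704  0.016  2.144  0.828  1.096 -0.365] F [12.8 18.  10.1] op 0.158
rows: [-0.2 -1.1 -0. ] [-5.5  0.3  0.7]
[23.06444196 -3.56356883  6.65365066] [ 2.68755774 -2.03669969  0.38601371]
```

Converted, -2 mm is -0.0025, -1 mm is -0.0013, 1 degrees is 0.0056.

send_rows:
  rows: "0 0 0 -0.0013 0.0025 0 -1;0 0 0 -0.0013 0.0025 -0.0025 -1;0 0.0056 0 -0.0013 -0.0025 -0.0025 -1;0 0.0056 0 -0.0013 -0.0025 0.0013 -1;0 0.0056 0 -0.0013 0 -0.0013 -1;0 0.0056 0 -0.0013 0 -0.0013 -1"

```text
time: 22.22
eef_pos: [0.5284, -0.1228, 0.1779]
tcp_rot: [0.861, 0.36, 0.331, -0.14]
contact_force: [10.4, 19.1, 13.5]
opening: 0.158
finger_force: 79.3
```

```bash
python3 -c "
from h import *
goal(tcp_for(.0),RT); s=ctrl.get_state(); r=R.from_quat(s['tcp_rot']).inv(); print(r.apply(s['contact_force']),s['wrist_torque'])"
```

```text
t 22.23 at [ 0.5284 -0.1228  0.1779] q [-0.714  0.016  2.147  0.847  1.107 -0.383] F [10.4 19.1 13.5] op 0.158
rows: [-0.2 -2.2 -0. ] [-5.5 -0.   2.5]
[24.59245895 -5.99635528  4.02278468] [ 3.00767882 -2.01940733  0.48399566]
```

The stop is hard and doesn't move axially under wiggling, so the collar is seated. My offset had taken the collar's middle, which explains the 5 mm. Now I draw the stick out.

Converted, 14 mm is 0.0175, 10 mm is 0.0125, -1 degrees is -0.0056.

send_rows:
  rows: "0 -0.0056 0 0.0075 0 0.0013 -1;0 -0.0056 0 0.0125 0 0.0013 -1;0 -0.0056 0 0.0175 0 0.0013 -1;0 -0.0056 0 0.0175 0 0.0013 -1"

```text
time: 22.72
eef_pos: [0.5319, -0.1192, 0.1786]
tcp_rot: [0.868, 0.361, 0.315, -0.133]
contact_force: [0.2, 0.4, -0.3]
opening: 0.155
finger_force: 79.6
```

```bash
python3 -c "
from h import *
goal(tcp_for(.08),RT); s=ctrl.get_state(); r=R.from_quat(s['tcp_rot']).inv(); print(r.apply(s['contact_force']),s['wrist_torque'])"
```

```text
t 22.73 at [ 0.5319 -0.1192  0.1786] q [-0.69   0.012  2.138  0.81   1.085 -0.336] F [ 0.2  0.4 -0.3] op 0.155
rows: [-0.1 -0.  -0.2] [70.3 -0.1  0.1]
[ 0.16935793 -0.13517299  0.5131363 ] [-0.23737001  0.28873799 -0.01268037]
```

Free again. I draw out in two calls, 175 mm in all.

send_rows:
  rows: "0 0 0 0.0075 0 0 -1;0 0 0 0.02 0 0 -1;0 0 0 0.035 0 0 -1;0 0 0 0.05 0 0 -1;0 0 0 0.065 0 0 -1;0 0 0 0.08 0 0 -1;0 0 0 0.0875 0 0 -1;0 0 0 0.0875 0 0 -1"

```text
time: 23.72
eef_pos: [0.5702, -0.0807, 0.2245]
tcp_rot: [0.867, 0.361, 0.316, -0.133]
contact_force: [0.3, 0.0, -1.0]
opening: 0.16
finger_force: 79.6
```

Converted, 105 mm is 0.1313, 104 mm is 0.13.

send_rows:
  rows: "0 0 0 0.01 0 0 -1;0 0 0 0.0275 0 0 -1;0 0 0 0.0475 0 0 -1;0 0 0 0.07 0 0 -1;0 0 0 0.0925 0 0 -1;0 0 0 0.115 0 0 -1;0 0 0 0.13 0 0 -1;0 0 0 0.1313 0 0 -1"

```text
time: 24.72
eef_pos: [0.6272, -0.0235, 0.2926]
tcp_rot: [0.867, 0.362, 0.316, -0.132]
contact_force: [0.1, 1.1, -1.6]
opening: 0.156
finger_force: 79.5
```

Run:
```python
from h import *
s=ctrl.get_state(); g=s["eef_pos"]
goal(tcp_for(.18)+[0,0,.06],RT)
for P in ([.62,.02,.33],): goal(P,down(30))
p=ctrl.read_camera("side")
for t in ("dipstick","dipstick_tip","column"):
  for d in ctrl.look_for(p,t)[:2]: print(t,d["p"],world(p,d["position"]).round(4))
R0=R.from_quat(s["tcp_rot"]); print("pred tip",g+R0.apply([-.182,0,.003]), DIR@(g+R0.apply([-.182,0,.003])-M))
```

```text
t 24.73 at [ 0.6272 -0.0235  0.2926] q [-0.427 -0.     1.923  0.756  1.079  0.031] F [ 0.1  1.1 -1.6] op 0.156
rows: [-0.1 -0.1 -0.1] [ 32.2  -0.4 -45.3]
t 24.73 at [ 0.6272 -0.0235  0.2926] q [-0.427 -0.     1.923  0.756  1.079  0.031] F [ 0.1  1.1 -1.6] op 0.156
rows: [ -5.4 -39.8  14.6] [ 43.8 -35.8 -11.9]
dipstick 0.72 [ 0.587  -0.0568  0.2471]
dipstick 0.26 [0.3903 0.0357 0.0077]
dipstick_tip 0.74 [ 0.5827 -0.0577  0.2446]
dipstick_tip 0.73 [ 0.4762 -0.1696  0.1239]
column 0.66 [0.5256 0.0975 0.0647]
pred tip [ 0.53048005 -0.12101164  0.17313673] 0.05193758217516846
```

Converted, 63 mm is 0.0788, 58 mm is 0.0725, -39.8 degrees is -0.2211.

send_rows:
  rows: "0 0 0 0.0125 -0.0038 -0.005 -1;-0.0028 -0.0167 0.0056 0.035 -0.0125 -0.0175 -1;-0.0067 -0.05 0.0183 0.0575 -0.025 -0.0313 -1;-0.0128 -0.0944 0.0344 0.0725 -0.035 -0.04 -1;-0.0189 -0.1389 0.0511 0.0788 -0.0425 -0.0438 -1;-0.0244 -0.1833 0.0667 0.0788 -0.045 -0.0438 -1;-0.0289 -0.2139 0.0783 0.0788 -0.045 -0.0438 -1;-0.03 -0.2211 0.0811 0.0788 -0.045 -0.0438 -1"

```text
time: 25.92
eef_pos: [0.6198, 0.0203, 0.3595]
tcp_rot: [0.966, 0.259, -0.0, -0.001]
contact_force: [0.1, 0.4, -0.9]
opening: 0.154
finger_force: 79.5
```

send_rows:
  rows: "0 0 0 0 0 0 -1;0 0 0 0 0 0 -1;0 0 0 0 0 0 -1;0 0 0 0 0 0 -1;0 0 0 0 0 0 -1;0 0 0 0 0 0 -1"

```text
time: 26.68
eef_pos: [0.6192, 0.0194, 0.3592]
tcp_rot: [0.966, 0.259, -0.0, -0.001]
contact_force: [-0.4, -0.5, -0.4]
opening: 0.159
finger_force: 79.5
```

Run:
```python
from h import *
p=ctrl.read_camera("side")
goal([.62,.02,.36],down(30))
s=ctrl.get_state(); R0=R.from_quat(s["tcp_rot"]); g=s["eef_pos"]+R0.apply([0,0,.003])
a=pix(p,[g+R0.apply([k,0,0]) for k in (-.052,-.1,-.14,-.182)]); print(a.round(1).tolist())
# rod trace: pixel columns between collar and tip; row of largest difference from the view before (a4)
import pickle; p0,q0=pickle.load(open("a2.pkl","rb"))
d=np.abs(p["color"].astype(int)-p0["color"]).sum(2); d=cv2.GaussianBlur(d.astype(np.float32),(3,3),0)
for u in np.linspace(a[0,0],a[3,0]-6,10).round().astype(int):
    v0=np.interp(u,a[::-1,0],a[::-1,1]); lo=int(v0)-9; w=d[lo:lo+19,u]; print(u,round(v0,1),lo+int(w.argmax()),int(w.max()))
for t in ("column","other_column","dipstick","mallet","glue","sanding_block","spanner"):
  for x in ctrl.look_for(p,t)[:1]: print(t,round(x["p"],2),world(p,x["position"]).round(3))
```

```text
t 26.73 at [0.6193 0.0195 0.3592] q [-1.330e-01  1.050e-01  1.595e+00  1.000e-03  1.442e+00  9.150e-01] F [ 0.   0.3 -1.4] op 0.155
rows: [-0.1  0.  -0. ] [ 0.9 -0.1 -0.8]
[[348.9, 142.0], [336.9, 150.1], [326.7, 156.9], [315.7, 164.3]]
349 142.0 145 164
345 144.7 140 73
340 148.0 148 54
336 150.7 151 48
332 153.4 153 97
327 156.7 157 80
323 159.4 159 138
318 162.8 163 52
314 164.3 172 18
310 164.3 170 19
column 0.79 [0.525 0.1   0.1  ]
other_column 0.7 [0.641 0.087 0.107]
dipstick 0.47 [ 0.566 -0.01   0.356]
mallet 0.77 [ 0.688 -0.388  0.104]
glue 0.96 [ 0.55  -0.434  0.105]
sanding_block 0.58 [ 0.708 -0.02   0.028]
spanner 0.65 [0.39  0.035 0.01 ]
```

Rod pixels match the level prediction within 0.5 px over its whole length, nothing else has moved, and the arm is still, so I hand in.

```bash
python3 -c "
from plant import ctrl
print(ctrl.sign_off())"
```

```text
the job is handed in; nothing more can be done
None
```

The job is handed in, verdict not shown: the column stands on the board, the dipstick was pushed in to a hard stop at the tube mouth (taken as seated; not measured directly) and drawn out, and it is now held level and still at about 0.36 m, clear of everything.

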